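# Raise the track barrier and push the shuttle through

## Task

Push the counterweighted barrier arm of the small shuttle track up from below, past its balance point, until it stays raised by itself at its rear stop. Then push the shuttle along the track, under the raised arm, until it rests against the end stop, and leave both there. Do not lift the shuttle off the track, and leave the spool, the tape roll, the relay and the adapter standing round the track where they are.

Things in the scene. Friction and masses are not known exactly. Their poses are not given: they have to be found in the camera images.
- track: Fixed aluminium track on the table, bed 96 x 240 mm, top at 8 mm; place and yaw vary. Origin on the table under the bed's middle, below the barrier; z up, y along the track from the open loading end (shuttle starts there, bed ends at y = -124 mm) to the end stop, x across it, away from the robot, to the barrier's post. Guide rails 8 mm wide centred at x = -38 and +38 mm, tops at 20 mm.
- track_stop (a point): Middle of the end stop's face towards the shuttle, at y = +106 mm of the track, 21 mm above the table. The stop is a steel bar 66 mm wide across the bed, top at 34 mm.
- barrier_pivot (a point): Middle of the barrier's hinge axis, at x = 115, y = 0, z = 95 mm of the track; the axis is parallel to the track's y. Two cheek plates (x = 97 to 133 mm, y within 26 mm, 113 mm high) carry it, on a foot that reaches to x = 200 mm.
- barrier (a joint): Barrier arm, rad. 0 = down, level, free end on the robot's side; a 58 mm wide blade hanging from it to 48 mm above the table then blocks the track at y = 0. Grows as the free end swings up and over to the post; 1.85 = on its rear stop, just past upright. Balance at about 0.95; below that it falls shut, above it goes on by itself, damped (up to 3 rad/s). Raising takes 1 to 4 N at the free end.
- barrier_bar (a point): Middle of the round black cross bar (14 mm thick, 90 mm long, parallel to the track's y) at the free end of the barrier arm, 220 mm from the hinge axis; 95 mm above the table when down, free space below. The arm, a 16 mm square steel bar, joins it in the middle from the post side.
- shuttle: Loose aluminium plate, 64 mm across, 100 mm along the track, 8 mm thick, about 0.25 kg, circuit board fixed on it (34 mm high in all); slides on the bed, 2 mm from the guide rails. Origin: middle of its underside, axes parallel to the track's. Upright end plates at both its ends, 56 mm wide, 6 mm thick, tops at 52 mm. Starts at y about -66 mm of the track; against the end stop y = +56 mm.
- shuttle_push (a point): Middle of the outer (-y) face of the shuttle's rear end plate, 26 mm above the shuttle's underside, 34 mm above the table; push here towards the track's +y.
- spool: Solder spool, 58 mm across, 52 mm high, standing beside the post on its +y side; origin at the middle of its underside. To be left alone.
- tape: Flat black tape roll, 62 mm across, 19 mm high, lying beside the post on its -y side; origin at the middle of its underside. To be left alone.
- relay: Small relay, 13 x 29 x 24 mm high, standing in front of the track on the +y side of the barrier arm; origin at the middle of its underside. To be left alone.
- tee: Small T-shaped coaxial adapter, 28 x 35 x 14 mm high, lying in front of the track on the -y side of the barrier arm; origin at the middle of its underside. To be left alone.

How it is judged:
By the outcome, as a careful person would: the job done as asked, in the order asked, and still so for the second after the job is handed in, with the robot touching nothing.
It also fails if it takes over 54 s, if anything falls off the work surface, if the arm or the gripper's body presses on something with over 40 N, if the wrist force passes 120 N, or if a joint passes its speed limit or range.

## Robot

A 6-joint arm with a two-finger parallel gripper is mounted at the origin on a cart in front of the work surface, level with it; the furniture and walls round the work are solid. World frame = base frame: x ahead of the robot, y to its left, z up, the work surface at z = 0. Lengths are in m, angles in rad, forces in N, time in s.
With the tool pointing down it reaches from about 0.375 to 0.975 m from the base axis. Payload 3.8 kg.
Tool frame: the origin (TCP) lies midway between the tips of the shut fingers; the grasp point (between the pads) lies 19 mm behind it; z points along the fingers, y is the line along which they close (so a half turn about z gives the same grasp; the last joint's range is limited). The gripper opens to 88 mm and grips with 3 to 60 N. Pads are 18 mm wide; open, the fingers measure 123 mm over their backs; the gripper's body (75 mm by 187 mm) begins 45 mm behind the grasp point.
Start: joints at [1.223, 0.264, 1.604, -0, 1.274, -0.037], TCP at [0.206, 0.643, 0.239] pointing down, gripper open.
Joint ranges: [-2.63, 2.63], [-0.94, 2.18], [0.31, 2.57], [-1.31, 4.45], [0, 2.66], [-2.55, 2.55]. Speed limits (rad/s): [2.57, 2.57, 3.14, 3.14, 3.14, 3.14].

## Interface

Orientations are given as a rotation vector (axis times angle).
In Python, from cell import manip, inverse_kinematics, cams, order gives the robot as it stands. Calls block until the motion is done:
- manip.move_pose(position, orientation): joint-space move of the TCP to a pose.
- manip.move_linear(position, rate=0.15, rot=None): straight line of the TCP; rot=None keeps the orientation; rate is the mean speed in m/s.
- manip.set_joints(angles): joint-space move.
- manip.set_gripper(opening, force=None): finger opening in m; force is the grip in N (None keeps the last); returns when the fingers have stopped.
- manip.dwell(seconds).
- inverse_kinematics(position, orientation): joint angles nearest the present ones, or None.
- manip.state(): the state.
- cams.capture(name): name is "side" or "top" or "wrist"; returns a dict with "image" (384x512x3 uint8, blue, green, red), "z_map" (384x512 float32, m along the optical axis (not along the pixel's ray), 0 where there is no reading), "intrinsics" (3x3 intrinsics, pixels), "position" and "orientation" of the camera in the world; the wrist camera has in their place "T_tool_cam" (4x4, takes a point from camera to tool coordinates, whose origin is the TCP and whose axes are the flange's). Camera axes: x right, y down, z forward; pixel columns grow to the right and rows downward; lengths in m; the calibration is good to about 2 mm. A picture is of the moment at which its call begins: read the wrist's pose just before it.
A pose or a line that the arm cannot do raises manip.IKError and nothing moves.
- order.close_job(): hands the job in; it is judged then, once.
The state is a dict: "clock": time; "joint_pos": joint angles; "joint_velocities": joint speeds; "tau": joint torques, N m; "tool_pos": TCP position; "tcp_rot": TCP orientation; "contact_force": force on the tool from outside, world axes, zero at the start; "moment": the same for the moment, N m; "gripper_width": finger opening in m; "grasp_force": force on a finger pad.
Only numpy, scipy, OpenCV 4.12 (cv2) and the standard library are available. Lean on these libraries where they do the work, as an engineer would, in place of code of your own. Each camera call takes 0.05 s, during which the arm holds its last target. There are 200 camera calls.

## Working session

There is one attempt and no reset: what is moved stays moved. The work goes in short steps, each a Python script; the robot and the scene stay as the last script left them, time stands still between calls to the robot, and variables do not carry over. Pictures are saved under pics/ and viewed, at most 10 in all, crops included, and the job is handed in when it is done.

```bash
ls; mkdir -p pics; cat > h.py <<'E'
import numpy as np, cv2
from scipy.spatial.transform import Rotation as R
from cell import manip, inverse_kinematics, cams, order
def cap(name):
    s=manip.state(); d=cams.capture(name)
    if name=='wrist':
        T=np.eye(4); T[:3,:3]=R.from_rotvec(s['tcp_rot']).as_matrix(); T[:3,3]=s['tool_pos']
        d['T']=T@np.array(d['T_tool_cam'])
    else:
        o=np.array(d['orientation'],float); T=np.eye(4)
        T[:3,:3]=o if o.shape==(3,3) else R.from_rotvec(o).as_matrix(); T[:3,3]=d['position']; d['T']=T
    return d
def cloud(d):
    K=d['intrinsics']; z=d['z_map']; v,u=np.mgrid[:384,:512]
    P=np.stack([(u-K[0,2])/K[0,0]*z,(v-K[1,2])/K[1,1]*z,z],-1)
    return P@d['T'][:3,:3].T+d['T'][:3,3]
E
python3 - <<'E'
from h import *
ims=[]
for n in ('side','top'):
    d=cap(n); print(n,d['orientation'],d['position'],d['intrinsics'][0,0]); ims.append(d['image'])
    np.savez('%s0.npz'%n,P=cloud(d),z=d['z_map'],T=d['T'],K=d['intrinsics'])
    cv2.imwrite(f'pics/{n}0.png',d['image'])
print(manip.state())
E
```

```text
pics
side [-0.14191971 -2.59675027  1.70569583] [0.64395921 1.11713342 0.449866  ] 479.9766387786276
top [-2.13674256  2.11948201 -0.14725896] [0.4418431  0.32186234 0.91332427] 407.3019563850795
{'clock': 0.1, 'joint_pos': array([ 1.22310964e+00,  2.64649948e-01,  1.60525652e+00, -1.83818398e-05,
        1.27372145e+00, -3.69126298e-02]), 'joint_velocities': array([-0.0009332 , -0.00229695, -0.00190463,  0.0009626 ,  0.00141391,
        0.00240548]), 'tau': array([ 1.49819414e-03, -5.03624547e+01, -3.58068037e+01,  7.30010192e-02,
        2.33481161e-02, -2.62628856e-05]), 'tool_pos': array([0.20620242, 0.64203902, 0.237521  ]), 'tcp_rot': array([-0.48613451, -3.10337434,  0.00314296]), 'contact_force': array([-1.48810186, -0.65953519, -0.09295414]), 'moment': array([ 0.02089922, -0.04765085,  0.04313993]), 'grasp_force': 0.0, 'gripper_width': 0.08840341371476043}
```

View pics/top0.png

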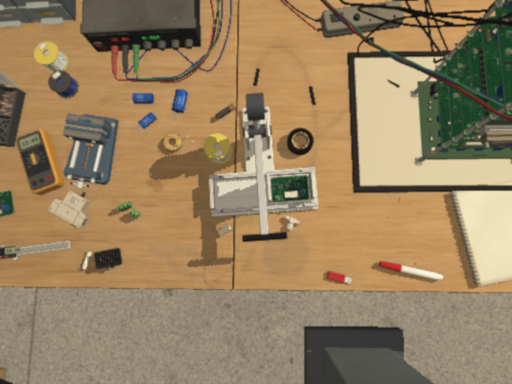

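View pics/side0.png

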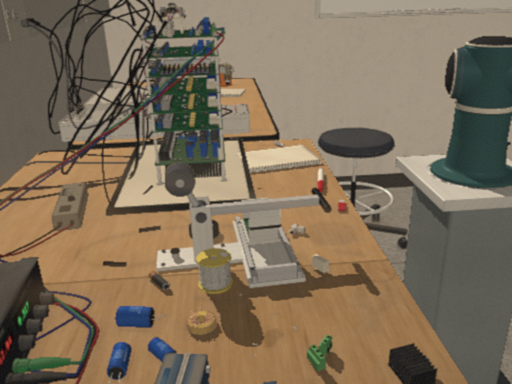

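The top view shows the bar at about (265,237), the shuttle at (292,187), the end stop at left (212,195) and the post at (257,120). World +y is to the left and +x is up. The side view agrees: arm down, spool in front of the post.

```bash
python3 - <<'E'
from h import *
f=np.load('top0.npz');P=f['P'];im=cv2.imread('pics/top0.png').astype(int)
for (u,v) in [(246,238),(265,237),(284,236),(256,105),(257,145),(262,190),(213,195),(212,178),(214,212),(317,170),(317,206),(217,148),(300,141),(222,230),(291,222),(230,260),(235,192),(285,187)]:
    print((u,v),P[v,u].round(4))
# bar by color+height
m=np.zeros(im.shape[:2],bool);m[225:245,238:292]=1
m&=(im.max(2)<70)&(P[...,2]>.07)
Q=P[m];c=Q.mean(0);_,_,V=np.linalg.svd(Q[:,:2]-c[:2]);t=(Q[:,:2]-c[:2])@V[0]
print('bar',len(Q),c,V[0],t.min(),t.max(),Q[:,2].min(),Q[:,2].max())
# bright metal, rail height band
r=np.zeros(im.shape[:2],bool);r[160:222,200:325]=1
for lo,hi in ((.004,.012),(.015,.025),(.028,.040),(.045,.06),(.08,.13)):
    q=P[r&(P[...,2]>lo)&(P[...,2]<hi)]
    print(lo,hi,len(q),cv2.minAreaRect(q[:,:2].astype(np.float32)) if len(q)>3 else '')
E
python3 -c "
import cv2
im=cv2.imread('pics/top0.png')[85:255,185:335]
cv2.imwrite('pics/topc.png',cv2.resize(im,None,fx=3.5,fy=3.5,interpolation=cv2.INTER_CUBIC))"
```

```text
(246, 238) [0.4694 0.3622 0.1011]
(265, 237) [0.4718 0.3246 0.1011]
(284, 236) [0.4741 0.287  0.0999]
(256, 105) [0.7156 0.343  0.1805]
(257, 145) [0.6586 0.3422 0.1038]
(262, 190) [0.566  0.3313 0.0999]
(213, 195) [0.565  0.4397 0.0292]
(212, 178) [0.6054 0.4448 0.0159]
(214, 212) [0.5284 0.4376 0.0208]
(317, 170) [ 0.6287  0.2072 -0.0021]
(317, 206) [0.5451 0.2093 0.0058]
(217, 148) [0.6667 0.4314 0.0469]
(300, 141) [0.696  0.2457 0.001 ]
(222, 230) [0.4888 0.4185 0.0248]
(291, 222) [0.5086 0.2676 0.0102]
(230, 260) [ 0.4243  0.4021 -0.0014]
(235, 192) [0.5747 0.3928 0.0111]
(285, 187) [0.5853 0.2812 0.0198]
bar 234 [0.47197851 0.3260673  0.11014644] [-0.07180737  0.99741852] -0.04310722093064871 0.04242839115131674 0.09470844745728213 0.9133242657744566
0.004 0.012 2127 ((0.5828448534011841, 0.3307313919067383), (0.2477218508720398, 0.13579419255256653), 85.95399475097656)
0.015 0.025 1579 ((0.5818938612937927, 0.3306901752948761), (0.243516743183136, 0.11950702220201492), 86.73847961425781)
0.028 0.04 247 ((0.5779900550842285, 0.336051344871521), (0.06401245296001434, 0.2248772531747818), 5.214580059051514)
0.045 0.06 141 ((0.5831887125968933, 0.2714431583881378), (0.055992014706134796, 0.10027709603309631), 4.729925632476807)
0.08 0.13 490 ((0.5655465722084045, 0.3336120843887329), (0.12597915530204773, 0.015932539477944374), 4.4497880935668945)
```

View pics/topc.png

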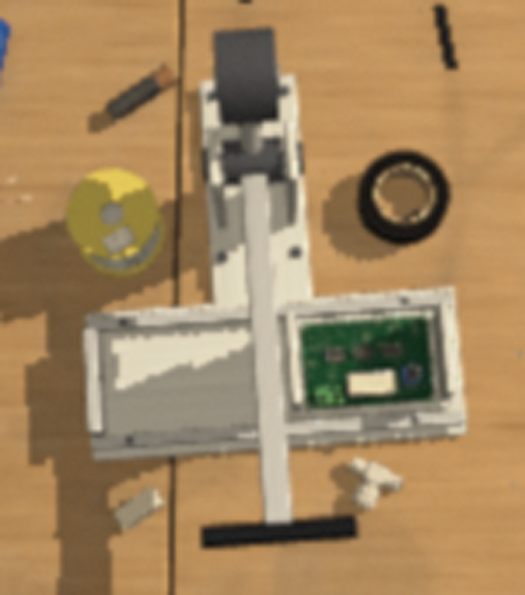

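The crop shows the arm (blade) down between the shuttle at right and the end stop at left, relay at lower left and tee at lower right. Top-view fits agree on a yaw of about 4.7° and an origin near (0.577, 0.335). I'll check these against the side camera, then check IK for the lift.

```bash
cat >> h.py <<'E'
YAW=np.deg2rad(4.7); O=np.array([.5772,.3355,0])
Rt=R.from_euler('z',YAW).as_matrix()
W=lambda p: O+Rt@np.array(p,float)          # track -> world
L=lambda P: (P-O)@Rt                        # world -> track
def rot(a):                                 # tool z pitched a below track +x, tool y = track y
    z=np.array([np.cos(a),0,-np.sin(a)]); y=np.array([0,1.,0])
    return R.from_matrix(Rt@np.stack([np.cross(y,z),y,z],1)).as_rotvec()
def lift_pose(th,a,off=.016,tip=.022):      # TCP for finger under bar at barrier angle th
    bar=np.array([.115-.22*np.cos(th),0,.095+.22*np.sin(th)])
    return W(bar-off*np.array([np.sin(a),0,np.cos(a)])+tip*np.array([np.cos(a),0,-np.sin(a)])),rot(a)
E
python3 - <<'E'
from h import *
for n in ('top','side'):
    f=np.load(n+'0.npz'); Q=L(f['P'][f['z']>0]); x,y,z=Q.T
    def b(name,m):
        q=Q[m]; print(n,name,len(q), np.percentile(q,[3,50,97],axis=0).round(4).tolist() if len(q) else '')
    b('bar',(abs(x+.105)<.015)&(abs(y)<.06)&(z>.07)&(z<.12))
    b('barL',(abs(x+.105)<.015)&(abs(y-.03)<.01)&(z>.07)&(z<.12))
    b('barR',(abs(x+.105)<.015)&(abs(y+.03)<.01)&(z>.07)&(z<.12))
    b('plates',(abs(x)<.034)&(y<-.005)&(y>-.13)&(z>.042)&(z<.056)&(abs(y+.066)>.03))
    b('stop',(abs(x)<.034)&(y>.09)&(y<.13)&(z>.026)&(z<.04))
    b('spool',(abs(x-.1)<.06)&(y>.04)&(y<.16)&(z>.04)&(z<.06))
for a0 in (.2,.5,.8):
    r=[]
    for th in np.linspace(-.25,1.3,9):
        q=inverse_kinematics(*lift_pose(th,a0+.4*max(th,0))); r.append(None if q is None else q.round(2).tolist())
    print(a0,*r,sep='\n ')
E
```

```text
top bar 347 [[-0.1111, -0.0419, 0.0945], [-0.1042, -0.0001, 0.0995], [-0.0923, 0.0412, 0.1028]]
top barL 71 [[-0.1112, 0.0212, 0.0942], [-0.1051, 0.0299, 0.0989], [-0.0979, 0.0394, 0.1023]]
top barR 69 [[-0.1113, -0.0397, 0.0942], [-0.1054, -0.0299, 0.0995], [-0.0981, -0.0203, 0.1021]]
top plates 28 [[-0.0272, -0.1141, 0.0427], [-0.0062, -0.1082, 0.051], [0.0206, -0.0144, 0.0559]]
top stop 117 [[-0.0305, 0.1049, 0.0285], [0.0005, 0.1085, 0.0325], [0.0305, 0.1127, 0.0358]]
top spool 533 [[0.0763, 0.064, 0.0466], [0.1018, 0.0886, 0.0505], [0.1266, 0.1137, 0.0535]]
side bar 249 [[-0.1105, -0.0405, 0.0896], [-0.1015, 0.0075, 0.0994], [-0.0909, 0.0443, 0.1026]]
side barL 46 [[-0.1096, 0.0205, 0.0926], [-0.102, 0.0288, 0.0996], [-0.0985, 0.0396, 0.1017]]
side barR 35 [[-0.1088, -0.0383, 0.0932], [-0.1021, -0.0293, 0.0998], [-0.099, -0.0202, 0.1018]]
side plates 5 [[0.0267, -0.0174, 0.0429], [0.0269, -0.0172, 0.0474], [0.0282, -0.0162, 0.0545]]
side stop 249 [[-0.0298, 0.1057, 0.0263], [0.002, 0.1116, 0.0319], [0.0318, 0.1141, 0.0347]]
side spool 642 [[0.0762, 0.0642, 0.0415], [0.1011, 0.09
[... 236 characters left out ...]
None
 [0.71, -0.06, 2.17, -1.21, 0.53, -0.01]
 [0.64, -0.01, 2.05, -0.93, 0.52, -0.31]
0.5
 [0.94, 0.4, 2.45, 4.15, 0.9, 1.3]
 [0.95, 0.28, 2.47, 4.24, 0.85, 1.17]
 [0.93, 0.12, 2.46, 4.41, 0.73, 0.93]
 None
 [0.83, -0.08, 2.34, -1.29, 0.56, 0.21]
 [0.76, -0.1, 2.24, -0.98, 0.56, -0.15]
 [0.7, -0.08, 2.12, -0.71, 0.61, -0.46]
 [0.63, -0.02, 2.0, -0.51, 0.68, -0.7]
 [0.58, 0.05, 1.87, -0.37, 0.76, -0.87]
0.8
 None
 None
 [0.82, 0.02, 2.36, -1.2, 0.49, 0.18]
 [0.77, -0.05, 2.28, -0.83, 0.54, -0.23]
 [0.72, -0.07, 2.19, -0.57, 0.63, -0.54]
 [0.67, -0.05, 2.07, -0.39, 0.74, -0.75]
 [0.61, 0.0, 1.94, -0.27, 0.86, -0.9]
 [0.56, 0.08, 1.81, -0.18, 0.97, -1.01]
 [0.51, 0.17, 1.66, -0.12, 1.09, -1.1]
```

```bash
cat >> h.py <<'E'
def lift_pose(th,a,b=.45,off=.018,tip=.022):
    M=R.from_euler('z',b).as_matrix()@Rt.T@R.from_rotvec(rot(a)).as_matrix()   # in track frame
    bar=np.array([.115-.22*np.cos(th),0,.095+.22*np.sin(th)])
    return W(bar+off*M[:,0]+tip*M[:,2]), R.from_matrix(Rt@M).as_rotvec()
E
python3 - <<'E'
from h import *
for b in (.3,.5):
  for a0 in (.4,.6,.8):
    r=[]
    for th in np.linspace(-.2,1.3,7):
        q=inverse_kinematics(*lift_pose(th,a0+.3*max(th,0),b)); r.append(None if q is None else q.round(2).tolist())
    print(b,a0,lift_pose(-.2,a0,b)[0].round(3),*r,sep='\n ')
E
```

```text
0.3
 0.4
 [0.489 0.332 0.026]
 None
 None
 [0.72, -0.02, 2.57, 3.74, 0.54, 1.2]
 [0.67, -0.15, 2.48, 4.08, 0.3, 0.81]
 None
 [0.55, -0.14, 2.22, -0.54, 0.24, -0.93]
 [0.5, -0.05, 2.07, -0.23, 0.36, -1.28]
0.3
 0.6
 [0.484 0.33  0.024]
 [0.71, 0.24, 2.55, 3.6, 0.65, 1.39]
 [0.72, 0.06, 2.55, 3.77, 0.47, 1.2]
 [0.69, -0.1, 2.49, 4.31, 0.25, 0.61]
 [0.64, -0.17, 2.38, -0.92, 0.23, -0.48]
 [0.59, -0.16, 2.24, -0.39, 0.36, -1.05]
 [0.53, -0.1, 2.09, -0.19, 0.5, -1.28]
 [0.49, 0.0, 1.93, -0.1, 0.63, -1.41]
0.3
 0.8
 [0.479 0.328 0.023]
 [0.68, 0.14, 2.48, 3.88, 0.3, 1.07]
 None
 [0.65, -0.11, 2.38, -0.68, 0.27, -0.69]
 [0.61, -0.14, 2.26, -0.3, 0.44, -1.1]
 [0.56, -0.1, 2.11, -0.16, 0.61, -1.28]
 [0.52, -0.02, 1.95, -0.09, 0.76, -1.39]
 [0.48, 0.08, 1.78, -0.04, 0.9, -1.46]
0.5
 0.4
 [0.488 0.335 0.026]
 None
 None
 None
 [0.5, -0.17, 2.5, 2.79, 0.21, 1.87]
 None
 [0.43, -0.14, 2.22, 0.51, 0.24, -2.17]
 [0.4, -0.06, 2.07, 0.36, 0.38, -2.03]
0.5
 0.6
 [0.484 0.332 0.024]
 [0.54, 0.23, 2.57, 3.08, 0.63, 1.6]
 None
 [0.53, -0.13, 2.51, 2.83, 0.13, 1.85]
 [0.51, -0.19, 2.39, 0.4, 0.14, -2.02]
 [0.48, -0.17, 2.25, 0.22, 0.34, -1.86]
 [0.44, -0.1, 2.1, 0.18, 0.5, -1.84]
 [0.41, 0.0, 1.93, 0.15, 0.64, -1.83]
0.5
 0.8
 [0.479 0.329 0.023]
 [0.54, 0.13, 2.5, 3.03, 0.25, 1.65]
 [0.55, -0.03, 2.48, 2.81, 0.07, 1.88]
 [0.54, -0.13, 2.39, 0.14, 0.2, -1.74]
 [0.52, -0.15, 2.27, 0.09, 0.42, -1.71]
 [0.49, -0.11, 2.12, 0.09, 0.6, -1.72]
 [0.46, -0.03, 1.96, 0.08, 0.76, -1.74]
 [0.43, 0.08, 1.78, 0.07, 0.9, -1.76]
```

```bash
python3 - <<'E'
from h import *
A,B=.95,.5
p0,r=lift_pose(-.1,A,B); d=R.from_rotvec(r).apply([0,0,1])
pre=p0-.08*d; hi=pre+[-.02,0,.1]
print(p0,pre,hi)
for p in [hi,pre,p0]+[lift_pose(t,A,B)[0] for t in (0,.3,.6,.9,1.2)]:
    print(p.round(3),inverse_kinematics(p,r))
manip.set_gripper(0)
manip.move_pose(hi,r); print(manip.state()['clock'],manip.state()['tool_pos'])
manip.move_linear(pre,.15)
s=manip.state(); print(s['clock'],s['tool_pos'],s['contact_force'],s['gripper_width'])
cv2.imwrite('pics/side1.png',cap('side')['image'])
E
```

```text
[0.4721077  0.32597258 0.04467121] [0.43323507 0.3003915  0.10974445] [0.41323507 0.3003915  0.20974445]
[0.413 0.3   0.21 ] [ 0.57840443 -0.40684342  2.40409128  0.00421873  0.52355543 -1.57739944]
[0.433 0.3   0.11 ] [ 0.5451469  -0.20234966  2.47545824  0.08717893  0.24891657 -1.68530765]
[0.472 0.326 0.045] [ 0.5497232   0.04113037  2.42263363  0.31718436  0.06027944 -1.91372471]
[0.471 0.326 0.067] [ 0.55104783 -0.01024125  2.4152271   0.15442259  0.11742227 -1.7493767 ]
[0.481 0.327 0.132] [ 0.53944284 -0.11969958  2.35824844  0.08858154  0.28373063 -1.69050212]
[0.509 0.329 0.191] [ 0.50848439 -0.15407224  2.26031806  0.10551348  0.41789542 -1.72714874]
[0.554 0.333 0.239] [ 0.46712142 -0.12341716  2.13758043  0.13613401  0.51372897 -1.7831426 ]
[0.611 0.337 0.272] [ 0.42431052 -0.04651556  2.00391436  0.1685891   0.5757972  -1.84125062]
2.8917 [0.41371071 0.30102998 0.2107023 ]
3.725 [0.43376308 0.30102326 0.11047212] [1.02674282 0.45260023 0.15081273] 0.0005682044266898098
```

View pics/side1.png

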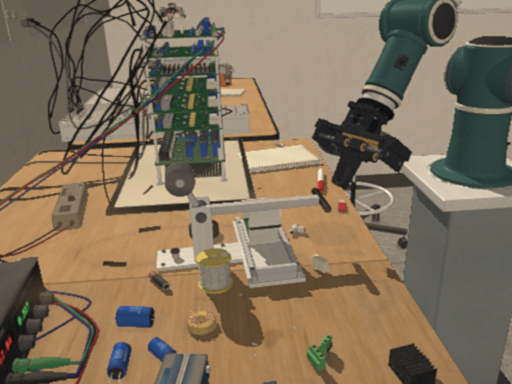

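The side view shows the closed fingertips at (343,185), just on the robot side of the bar at (322,200). Clear to slide under it and lift.

```bash
python3 - <<'E'
from h import *
A,B=.95,.5
p0,r=lift_pose(-.1,A,B)
manip.move_linear(p0,.1); s=manip.state(); print('in',s['clock'],s['tool_pos'].round(4),s['contact_force'].round(1))
for t in (0,.1,.2,.35,.5,.65,.8,.9,1.0,1.1):
    manip.move_linear(lift_pose(t,A,B)[0],.1)
    s=manip.state(); print(t,round(s['clock'],2),s['tool_pos'].round(3),s['contact_force'].round(1))
    if np.linalg.norm(s['contact_force'])>30: print('HIGH');break
    if t==.35: cv2.imwrite('pics/side2.png',cap('side')['image'])
manip.dwell(.5)
cv2.imwrite('pics/side3.png',cap('side')['image']); print(manip.state()['contact_force'])
cv2.imwrite('pics/both.png',cv2.hconcat([cv2.imread(f'pics/side{i}.png')[90:330,130:480] for i in (2,3)]))
E
```

```text
in 4.725 [0.4723 0.3261 0.045 ] [ 0.8 -0.8 -1.3]
0 5.09 [0.47  0.325 0.066] [-3.2 -2.  -1.1]
0.1 5.46 [0.471 0.325 0.088] [-5.5 -0.2 -1.4]
0.2 5.83 [0.476 0.327 0.111] [-4.2  0.5 -0.4]
0.35 6.31 [0.485 0.327 0.143] [-0.5 -0.  -1.1]
0.5 6.84 [0.498 0.328 0.172] [-0.  -0.7 -0.4]
0.65 7.33 [0.516 0.33  0.2  ] [-0.2  1.  -0.6]
0.8 7.81 [0.538 0.331 0.225] [ 0.5  0.4 -0.2]
0.9 8.18 [0.554 0.333 0.239] [-0.1 -0.8 -0. ]
1.0 8.54 [0.572 0.334 0.252] [ 0.4  0.2 -0.1]
1.1 8.91 [0.591 0.336 0.263] [0.3 0.1 0.1]
[-0.48334956 -0.50184459 -0.18793399]
```

View pics/both.png

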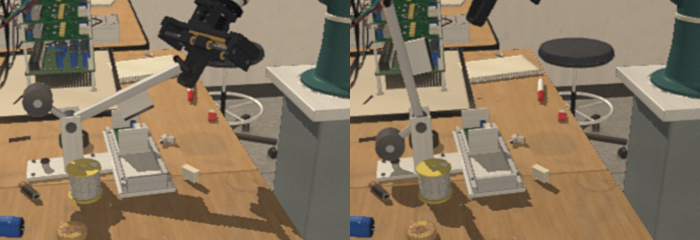

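The left half shows the arm part way up. In the right half it is standing upright against its rear stop, with the gripper clear and the spool and relay unmoved. Next is the move behind the shuttle.

```bash
python3 - <<'E'
from h import *
rd=rot(np.pi/2)
manip.move_linear(W([-.08,-.12,.28]),.2)
manip.move_pose(W([0,-.165,.2]),rd)
print(inverse_kinematics(W([0,-.165,.024]),rd), inverse_kinematics(W([0,0,.024]),rd))
manip.move_linear(W([0,-.165,.1]),.15); manip.move_linear(W([0,-.165,.024]),.1)
s=manip.state(); print(s['clock'],L(s['tool_pos']),s['contact_force'])
ims=[]
for n in ('side','top'):
    d=cap(n); ims.append(d['image'])
    Q=L(cloud(d)[d['z_map']>0]); x,y,z=Q.T
    m=(abs(x)<.034)&(abs(y)<.13)&(z>.044)&(z<.056); print(n,np.percentile(Q[m],[2,98],axis=0).round(4).tolist())
cv2.imwrite('pics/s4.png',cv2.hconcat([ims[0][90:340,130:450],ims[1][60:310,160:400]]))
E
```

```text
[ 2.41361169e-01  3.64286723e-01  1.90674280e+00 -4.44089210e-16
  8.70563127e-01 -1.41146563e+00] [ 4.89216706e-01  4.47254547e-01  1.78558592e+00 -4.44089210e-16
  9.08752190e-01 -1.16361010e+00]
12.8083 [ 0.00062306 -0.16488222  0.02452598] [0.25748076 0.98423286 0.35882256]
side [[-0.0261, -0.1118, 0.0442], [0.0271, -0.013, 0.0556]]
top [[-0.0274, -0.1128, 0.0447], [0.0005, -0.0143, 0.0556]]
```

View pics/s4.png

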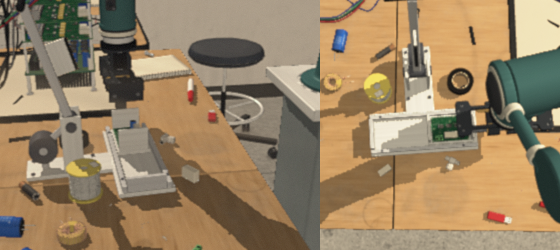

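The arm is still upright, at left of both views. The gripper is down behind the shuttle's rear plate, near (460,120) in the right half, and touches nothing. Now pushing.

```bash
python3 - <<'E'
from h import *
def f(): return (manip.state()['contact_force']@Rt)
y=-.165; b=0
while y<.012:
    step=.008 if y<-.04 else .002
    y+=step; manip.move_linear(W([0,y,.024]),.06 if step>.004 else .03)
    F=f(); print(round(y,3),F.round(1),end=' ')
    if F[1]<-12 or abs(F[0])>15: break
s=manip.state(); print('\nend',s['clock'],L(s['tool_pos']))
ims=[]
for n in ('side','top'):
    d=cap(n); ims.append(d['image'])
    Q=L(cloud(d)[d['z_map']>0]); x,yy,z=Q.T
    m=(abs(x)<.032)&(abs(yy)<.13)&(yy>L(s['tool_pos'])[1]+.02)&(z>.046)&(z<.056); print(n,np.percentile(Q[m],[2,98],axis=0).round(4).tolist())
cv2.imwrite('pics/s5.png',cv2.hconcat([ims[0][90:340,130:450],ims[1][60:310,160:400]]))
E
```

```text
-0.157 [-0.5  0.2 -0.5] -0.149 [ 0.1 -0.5 -0.1] -0.141 [ 0.4 -0.2 -1. ] -0.133 [ 0.   0.  -0.4] -0.125 [ 0.2 -0.3 -0.1] -0.117 [-0.9  0.3 -0.5] -0.109 [-0.  -0.4 -0.6] -0.101 [-0.3 -0.4  0.3] -0.093 [ 0.2 -0.3  0.1] -0.085 [-0.3 -0.6 -0.4] -0.077 [ 0.  -1.   0.2] -0.069 [0.5 0.6 1.2] -0.061 [-0.1 -0.2 -0.5] -0.053 [-0.2  0.7  0.1] -0.045 [0.7 1.  0.3] -0.037 [ 0.2 -0.5 -0.4] -0.035 [ 0.1  0.  -0.1] -0.033 [ 0.1 -1.3  0.1] -0.031 [-0.1 -0.6 -0.3] -0.029 [-0.7 -0.3 -0.7] -0.027 [ 0.2 -0.9  0.3] -0.025 [ 0.5 -0.  -0.7] -0.023 [ 0.7 -0.6  0.4] -0.021 [-0.1 -0.3 -0.9] -0.019 [-0.   0.7 -1.2] -0.017 [ 0.6 -0.7 -0.3] -0.015 [ 0.2 -0.6 -0.1] -0.013 [-0.2 -1.1 -0.5] -0.011 [-1.  -4.3  2.5] -0.009 [ -0.6 -11.7   4.6] -0.007 [ -1.3 -17.1   6.4] 
end 21.1917 [-0.00042397 -0.01208769  0.02401352]
side [[-0.0247, 0.0086, 0.0464], [0.0281, 0.1062, 0.0555]]
top [[-0.0256, 0.0987, 0.0464], [0.0236, 0.1033, 0.0559]]
```

View pics/s5.png

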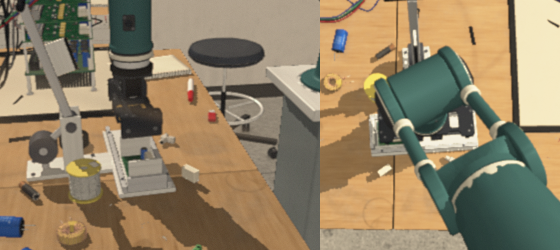

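The shuttle's front is at y ≈ 106 mm and the push force rose to 17 N, so it is against the stop. The arm is still up in both views. Backing off and checking.

```bash
python3 - <<'E'
from h import *
manip.move_linear(W([0,-.05,.024]),.06)
manip.move_linear(W([0,-.15,.024]),.15)
manip.move_linear(W([-.03,-.17,.2]),.15)
manip.move_linear(W([-.12,-.3,.25]),.2)
manip.dwell(.5)
s=manip.state(); print(s['clock'],s['tool_pos'],s['contact_force'])
ims=[]
for n in ('side','top'):
    d=cap(n); ims.append(d['image'])
    Q=L(cloud(d)[d['z_map']>0]); x,y,z=Q.T
    m=(abs(x)<.03)&(abs(y)<.13)&(z>.046)&(z<.056); print(n,np.percentile(Q[m],[2,98],axis=0).round(4).tolist())
    for nm,c in (('spool',(.1,.09)),('relay',(-.081,.09)),('tee',(-.073,-.062)),('tape',(.11,-.1))):
        P0=L(np.load(n+'0.npz')['P'].reshape(-1,3))
        g=lambda A:np.median(A[(np.hypot(A[:,0]-c[0],A[:,1]-c[1])<.045)&(A[:,2]>.007)&(A[:,2]<.06)],axis=0).round(4)
        print(nm,g(P0),g(Q))
    m=(abs(x-.176)<.05)&(abs(y)<.05)&(z>.28)&(z<.34); print('bar',np.median(Q[m],axis=0) if m.any() else '')
cv2.imwrite('pics/s6.png',cv2.hconcat([ims[0][60:310,130:450],ims[1][60:310,160:400]]))
E
```

```text
25.8 [0.48221559 0.02686165 0.24985169] [-0.75509677  0.31314476  0.74046462]
side [[-0.0252, 0.0078, 0.0463], [0.0283, 0.106, 0.0557]]
spool [0.1015 0.1049 0.0432] [0.1016 0.1052 0.0434]
relay [-0.0778  0.0905  0.019 ] [-0.0772  0.0912  0.0189]
tee [-0.0711 -0.0551  0.0115] [-0.0693 -0.0568  0.0115]
tape [ 0.0877 -0.089   0.017 ] [ 0.0876 -0.0888  0.017 ]
bar [0.17179517 0.00614269 0.30383979]
top [[-0.0262, 0.0065, 0.0461], [0.0253, 0.1031, 0.0559]]
spool [0.0995 0.0882 0.0503] [0.0993 0.0881 0.0504]
relay [-0.0731  0.0859  0.0205] [-0.0734  0.0873  0.0208]
tee [-0.043  -0.0614  0.0122] [-0.0436 -0.0611  0.0124]
tape [ 0.1089 -0.0976  0.0168] [ 0.1075 -0.0974  0.0168]
bar [ 0.17170675 -0.00162925  0.3100432 ]
```

View pics/s6.png

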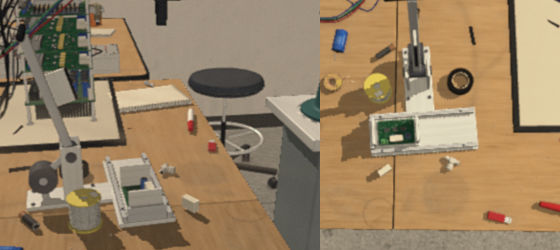

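The arm stands on its rear stop and the shuttle sits against the end stop, at (395,130) in the right half. The four small parts are unmoved and the robot is clear of everything.

```bash
python3 -c "
from h import *
print(order.close_job(), manip.state()['clock'])"
```

```text
the job is handed in; nothing more can be done
the job is handed in; nothing more can be done
```

The job is handed in: the barrier stays raised on its rear stop, the shuttle rests against the end stop, and the spool, tape roll, relay and adapter are unmoved to within about 2 mm of camera noise; my last clock reading before hand-in was 25.8 s, against the 54 s limit.

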